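Set out the blood-grouping tray

TASK

Set out the grey tray for a blood grouping: stand the small blue-capped, the yellow-capped and the white-capped dropper bottle upright, each in the middle of the tray pocket whose coloured floor matches its cap, and lay the red-capped blood tube along the middle of the tray's black bed. Leave the larger blue-capped bottle and the purple-capped tube exactly where they are. Let go of everything at the end.

Things in the scene. Friction and masses are not known exactly. Their poses are not given: they have to be found in the camera images.
- tray_bed (a point): Centre of the black rubber bed on the side of the grey grouping tray nearer the robot. The tray is fixed, 124 mm (x, depth) by 180 mm (y, width), its rim 12 mm high. x points away from the robot across the tray, y to its left along the bed, z up. The bed is 44 mm (x) by 172 mm (y), its top 8 mm above the table (this point), with a rim 4 mm above it. Beyond it, 68 mm further along x, is a row of three square pockets (52 mm inside, 60 mm apart along y).
- pad_blue_top (a point): Centre of the top of the blue square pad, 51 mm, that is the floor of one of the tray's three pockets; it lies 5 mm above the table and the low pocket walls rise 7 mm above it. The three coloured pads change places among the pockets from start to start. Axes as the tray's, z up.
- pad_yellow_top (a point): Centre of the top of the yellow square pad, 51 mm, that is the floor of one of the tray's three pockets; it lies 5 mm above the table and the low pocket walls rise 7 mm above it. The three coloured pads change places among the pockets from start to start. Axes as the tray's, z up.
- pad_white_top (a point): Centre of the top of the white square pad, 51 mm, that is the floor of one of the tray's three pockets; it lies 5 mm above the table and the low pocket walls rise 7 mm above it. The three coloured pads change places among the pockets from start to start. Axes as the tray's, z up.
- blue_bottle_mid (a point): The SMALL white dropper bottle with a blue cap, about 30 g, standing upright on the table; 22 mm in diameter, 58 mm tall with its cap, straight body up to 46 mm. The point is on its axis, half-way up (29 mm above its underside); z up along the bottle; its turn about z is of no matter.
- yellow_bottle_mid (a point): Small white dropper bottle with a yellow cap, about 30 g, standing upright on the table; 22 mm in diameter, 58 mm tall with its cap, straight body up to 46 mm. The point is on its axis, half-way up (29 mm above its underside); z up along the bottle; its turn about z is of no matter.
- white_bottle_mid (a point): Small amber-brown dropper bottle with a white cap, about 35 g, standing upright on the table; 24 mm in diameter, 62 mm tall with its cap, straight body up to 50 mm. The point is on its axis, half-way up (31 mm above its underside); z up along the bottle; its turn about z is of no matter.
- red_tube_mid (a point): Blood tube with a red cap, lying on its side on the table; 85 mm long, 17 mm thick at the cap (the tube is 14 mm wide), about 20 g. The point is its middle, 8.5 mm above its underside; y runs along the tube towards the cap, x is level across it. Grip it across, along x.
- big_blue_bottle_mid (a point): Look-alike that stays where it is: the LARGER white dropper bottle with a lighter blue cap, about 60 g, standing upright on the table; 30 mm in diameter, 78 mm tall with its cap, straight body up to 62 mm. The point is on its axis, half-way up (39 mm above its underside); z up along the bottle; its turn about z is of no matter.
- purple_tube_mid (a point): Look-alike that stays where it is. Blood tube with a purple cap, lying on its side on the table; 85 mm long, 17 mm thick at the cap (the tube is 14 mm wide), about 20 g. The point is its middle, 8.5 mm above its underside; y runs along the tube towards the cap, x is level across it.

How it is judged:
By the outcome, as a careful person would: the job done as asked, in the order asked, and still so for the second after the job is handed in, with the robot touching nothing.
It also fails if it takes over 106 s, if anything falls off the work surface, if the arm or the gripper's body presses on something with over 40 N, if the wrist force passes 120 N, or if a joint passes its speed limit or range.

ROBOT

A 6-joint arm with a two-finger parallel gripper is mounted at the origin on a cart in front of the work surface, level with it; the furniture and walls round the work are solid. World frame = base frame: x ahead of the robot, y to its left, z up, the work surface at z = 0. Lengths are in m, angles in rad, forces in N, time in s.
With the tool pointing down it reaches from about 0.275 to 0.825 m from the base axis. Payload 5.2 kg.
Tool frame: the origin (TCP) lies on the centre line of the jaws, within the pads' length; the fingertips stand 22 mm ahead of it and the grasp point (between the pads) lies 3 mm ahead of it; z points along the fingers, x is the direction in which the jaws open and shut, and the axes are right-handed (so a half turn about z gives the same grasp; the last joint's range is limited). The gripper opens to 93 mm and grips with 3 to 60 N. Pads are 15 mm wide; open, the fingers measure 128 mm over their backs; the gripper's body (75 mm by 188 mm) begins 65 mm behind the grasp point.
Start: joints at [-1.478, 0.259, 1.535, -0, 1.348, -0.203], TCP at [0.16, -0.526, 0.241] pointing down, gripper open.
Joint ranges: [-3.14, 3.14], [-0.91, 2.08], [0.19, 2.58], [-1.22, 4.36], [0.22, 2.71], [-3.12, 3.12]. Speed limits (rad/s): [2.57, 2.57, 3.14, 3.14, 3.14, 3.14].

INTERFACE

Orientations are given as a unit quaternion [x, y, z, w].
In Python, from bench import bot gives the robot as it stands.
- The arm moves only by the tool servo_tool, never from a script. Its argument "steps" is a list of rows, each an object of numbers: "claw": the opening, from 0 (shut) to 1 (fully open); "tx", "ty", "tz": the shift along the tool's x, y, z in mm; "rx", "ry", "rz": the turn, a rotation vector about the tool's x, y, z in units of 10 degrees (1.0 is 10 degrees). In form: [{"claw": .., "tx": .., "ty": .., "tz": .., "rx": .., "ry": .., "rz": ..}, ...]. A call has 1 to 5 rows; each row is the pose to reach, as a shift and turn from the pose measured when the call began, along the tool's axes at that moment; what a row does not reach only later rows make up. A row lasts 1/8 s, in which the tool goes at most 62.5 mm and 10.7 degrees, less where a joint would pass 70% of its speed; a pose out of reach is approached as far as the arm can. A call with a gripper value outside its range is refused whole. The fingers move at their own pace and stop on an object; "squeeze" is the grip in N (left out, the last holds). Time passes only in rows, so rows that repeat a pose let the fingers close. It gives the time, the measured TCP pose, the force and the opening at its end, in the units of the state.
- bot.observe(): the state, without advancing time (a new reading comes with each control period).
- bot.capture(name): name is "scene" or "top"; returns the picture (384x512x3 uint8, red, green, blue); there is no depth.
- bot.camera_info(name): a dict with "fovy" (degrees; the focal length in pixels is half the picture's height over the tangent of half this angle, whatever the lens; pixels are square), "cx", "cy" (the principal point, pixels), "rvec" (rotation vector, rad) and "tvec" (3), from world to camera coordinates, as OpenCV has them. Camera axes: x right, y down, z forward; pixel columns grow to the right and rows downward; lengths in m; the calibration is good to about 2 mm. A picture is of the moment at which its call begins. camera_info takes no time and is no camera call.
- bot.finish_job(): hands the job in, once; it reports no verdict.
The state is a dict: "time": time; "q": joint angles; "qd": joint speeds; "effort": joint torques, N m; "eef_pos": TCP position; "tcp_rot": TCP orientation; "wrist_force": force on the tool from outside, world axes, zero at the start; "torque": the same for the moment, N m; "gripper_width": finger opening in m.
Only numpy, scipy, OpenCV 4.12 (cv2) and the standard library are available. Lean on these libraries where they do the work, as an engineer would, in place of code of your own. Each camera call takes 0.05 s, during which the arm holds its last target. There are 200 camera calls.

## Working session

There is one attempt and no reset: what is moved stays moved. The work goes in short steps, Python scripts to look and compute and a tool call to move; the robot and the scene stay as the last step left them, time stands still between calls to the robot, and variables do not carry over. Pictures are saved under pics/ and viewed, about 12 in all and at most 16, crops included, and the job is handed in when it is done.

Besides the shell and the picture viewer there is one more tool, called after ">>>" as name([rows], argument=value, ...), one row to a line, values as JSON. servo_tool: Moves the arm, as the interface text tells. Its arguments: {"type":"object","properties":{"steps":{"type":"array","items":{"type":"object","properties":{"claw":{"type":"number"},"tx":{"type":"number"},"ty":{"type":"number"},"tz":{"type":"number"},"rx":{"type":"number"},"ry":{"type":"number"},"rz":{"type":"number"}}}},"squeeze":{"type":"number"}},"required":["steps"]}

```bash
ls; mkdir -p pics; python3 - <<'E'
from bench import bot
import cv2,json
for n in("scene","top"):
    im=bot.capture(n); cv2.imwrite(f"pics/{n}0.png",im[...,::-1]); print(n,bot.camera_info(n))
s=bot.observe(); print(s)
E
```

```text
pics
scene {'fovy': 55.01233176228703, 'cx': 256.61470651475605, 'cy': 190.0995862963104, 'rvec': array([ 1.85430499, -0.77762713,  0.5254238 ]), 'tvec': array([-0.37729598,  0.213377  ,  0.97209817])}
top {'fovy': 47.597313373039775, 'cx': 257.28830013811046, 'cy': 196.0283004554523, 'rvec': array([ 2.13268389, -2.16909634,  0.10235335]), 'tvec': array([0.02531719, 0.54919895, 1.31325585])}
{'time': 0.1, 'q': array([-1.47779006e+00,  2.59279125e-01,  1.53595696e+00, -4.83554643e-06,
        1.34798356e+00, -2.02810328e-01]), 'qd': array([-0.00044655, -0.00194822, -0.00140166,  0.00092326, -0.00032785,
        0.00018178]), 'effort': array([ 2.68384501e-03, -4.38209546e+01, -2.84642494e+01,  7.21039181e-02,
        3.63270880e-02, -5.90605487e-05]), 'eef_pos': array([ 0.16030987, -0.52565382,  0.23990265]), 'tcp_rot': array([ 8.03592322e-01, -5.95179568e-01, -5.44554736e-04, -6.04356620e-04]), 'wrist_force': array([-0.24735648, -0.1547656 ,  0.20007646]), 'torque': array([0.04139403, 0.0281984 , 0.0343799 ]), 'gripper_width': 0.09319298240118318}
```

View pics/top0.png

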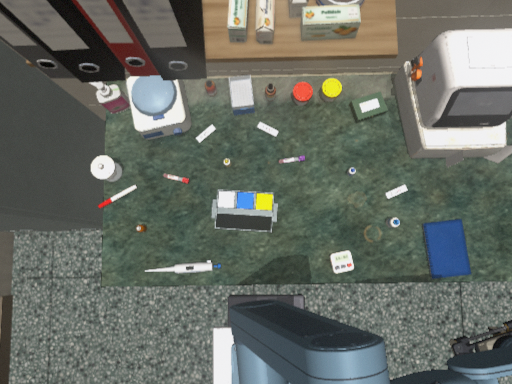

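View pics/scene0.png

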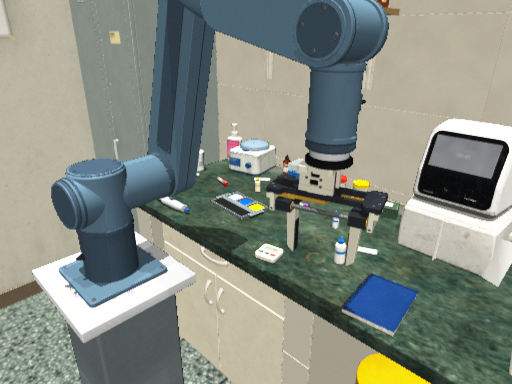

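```bash
cat > h.py <<'E'
import numpy as np,cv2
from bench import bot
def cam(n):
    c=bot.camera_info(n); R=cv2.Rodrigues(c["rvec"])[0]; f=192/np.tan(np.radians(c["fovy"]/2))
    return c,R,f
def ray(n,u,v,z):
    c,R,f=cam(n); d=R.T@np.array([(u-c["cx"])/f,(v-c["cy"])/f,1]); o=-R.T@c["tvec"]
    return o+d*(z-o[2])/d[2]
def proj(n,p):
    c,R,f=cam(n); q=R@np.asarray(p)+c["tvec"]; return q[:2]/q[2]*f+[c["cx"],c["cy"]]
def crop(n,u0,v0,u1,v1,k,name,im=None):
    im=bot.capture(n) if im is None else im
    cv2.imwrite(f"pics/{name}.png",cv2.resize(im[v0:v1,u0:u1],None,fx=k,fy=k,interpolation=cv2.INTER_CUBIC)[...,::-1])
def tool(p):   # world shift from the present pose to TCP p, in tool axes (mm)
    from scipy.spatial.transform import Rotation as Ro
    s=bot.observe(); R=Ro.from_quat(s["tcp_rot"]); return (R.inv().apply(np.asarray(p)-s["eef_pos"])*1000).round(1)
E
python3 - <<'E'
from h import *
im=cv2.imread("pics/top0.png")[...,::-1]
a=cv2.resize(im[145:245,125:285],None,fx=5,fy=5,interpolation=cv2.INTER_CUBIC)
cv2.imwrite("pics/a.png",a[...,::-1])
for nm,u,v,z in[("yellow",227,162,.058),("red",176,178,.0085),("purple",292,160,.0085),("blue",352,171,.058),("big",395,222,.078),("white",141,228,.062),("tr1",215,230,.012),("tr2",275,230,.012),("padW",226,200,.005),("padB",245,201,.005),("padY",264,202,.005)]:
    print(nm,ray("top",u,v,z).round(3))
E
```

```text
yellow [0.653 0.107 0.058]
red [0.615 0.274 0.008]
purple [ 0.665 -0.095  0.008]
blue [ 0.618 -0.273  0.058]
big [ 0.46  -0.389  0.078]
white [0.455 0.368 0.062]
tr1 [0.448 0.15  0.012]
tr2 [ 0.445 -0.037  0.012]
padW [0.542 0.116 0.005]
padB [0.538 0.056 0.005]
padY [ 0.533 -0.004  0.005]
```

View pics/a.png

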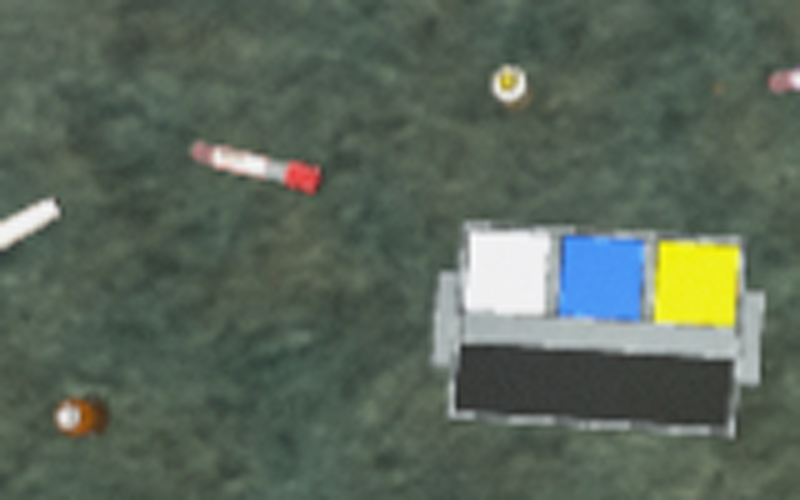

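```bash
cat >> h.py <<'E'
RNG={"red":[((0,110,90),(6,255,255)),((174,110,90),(180,255,255))],"yellow":[((24,110,90),(36,255,255))],"blue":[((100,120,70),(118,255,255))],"white":[((0,0,165),(180,50,255))],"black":[((0,0,0),(180,80,62))],"purple":[((125,60,50),(160,255,255))],"amber":[((7,120,50),(20,255,255))]}
def blobs(im,col,box,mn=4):
    u0,v0,u1,v1=box; k=6; sub=cv2.resize(im[v0:v1,u0:u1],None,fx=k,fy=k,interpolation=cv2.INTER_LINEAR); h=cv2.cvtColor(sub,cv2.COLOR_RGB2HSV)
    m=sum(cv2.inRange(h,np.array(a),np.array(b)) for a,b in RNG[col])
    n,_,st,ce=cv2.connectedComponentsWithStats(m)
    return [(st[i,4]/k/k,(ce[i][0]+.5)/k-.5+u0,(ce[i][1]+.5)/k-.5+v0,st[i,2]/k,st[i,3]/k) for i in range(1,n) if st[i,4]>mn*k*k]
E
python3 - <<'E'
from h import *
im=cv2.imread("pics/top0.png")[...,::-1].copy()
for nm,col,box,z in[("blue","blue",(342,161,362,181),.055),("big","blue",(383,210,407,234),.075),("yellow","yellow",(217,152,237,172),.055),("white","white",(131,218,151,238),.06),("amber","amber",(131,218,151,238),.025),
 ("redcap","red",(160,168,195,190),.0085),("purplecap","purple",(275,150,310,170),.0085),("redlabel","white",(160,168,195,190),.0085),("padW","white",(205,180,285,235),.005),("padB","blue",(205,180,285,235),.005),("padY","yellow",(205,180,285,235),.005),("bed","black",(212,206,280,236),.008)]:
    for b in blobs(im,col,box): print(nm,np.round(b,1),ray("top",b[1],b[2],z).round(4))
im=cv2.imread("pics/scene0.png")[...,::-1].copy()
for nm,p in [("blue",(.618,-.273,.055)),("big",(.46,-.389,.075)),("yellow",(.653,.107,.055)),("white",(.455,.368,.06)),("padB",(.538,.056,.005))]: print(nm,proj("scene",p).round(1))
for b in blobs(im,"blue",(320,205,355,260)): print("scene blue",np.round(b,1))
for b in blobs(im,"yellow",(245,170,270,215)): print("scene yel",np.round(b,1))
crop("",180,150,380,280,4,"s0",im)
E
```

```text
big [ 14.7 395.8 221.6   4.5   3.8] [ 0.4612 -0.3923  0.075 ]
yellow [  6.2 225.9 160.9   3.    2.8] [0.6573 0.1102 0.055 ]
white [ 13.3 138.1 227.9   4.3   4.5] [0.4559 0.3768 0.06  ]
amber [ 33.5 142.2 228.1   8.    7.2] [0.4568 0.3745 0.025 ]
redcap [ 34.4 185.2 180.1   7.2   6.5] [0.6074 0.2444 0.0085]
purplecap [ 31.1 301.4 157.9   6.2   6. ] [ 0.6714 -0.1254  0.0085]
redlabel [ 52.8 173.7 177.2  15.5   6.7] [0.6174 0.2812 0.0085]
padW [726.3 237.  205.9  65.7  31. ] [0.5225 0.081  0.005 ]
padW [ 21.5 254.4 200.1   2.2  14.8] [0.5401 0.026  0.005 ]
padB [258.8 244.7 200.   17.   17. ] [0.5408 0.0564 0.005 ]
padY [269.6 263.8 201.2  17.3  17.5] [ 0.5359 -0.0036  0.005 ]
bed [264.1 228.8 221.3  30.5  13.5] [0.4742 0.1068 0.008 ]
bed [ 14.4 241.  218.4   5.2   5.5] [0.4828 0.0685 0.008 ]
bed [180.6 258.7 223.9  25.3  13.2] [0.4648 0.0136 0.008 ]
bed [  8.7 257.1 218.7   4.7   4.3] [0.4811 0.0181 0.008 ]
blue [334.3 211.4]
big [338.9 236.6]
yellow [257.  178.3]
white [176.3 172.9]
padB [245.1 202.3]
scene blue [  4.5 336.  211.7   2.7   2.3]
scene blue [ 34.3 340.7 239.8   6.7   7.3]
scene blue [ 13.6 340.2 252.5   9.5   2.5]
scene yel [  7.5 257.2 178.5   2.7   4. ]
scene yel [ 77.  256.1 206.6  15.5   8. ]
```

View pics/s0.png

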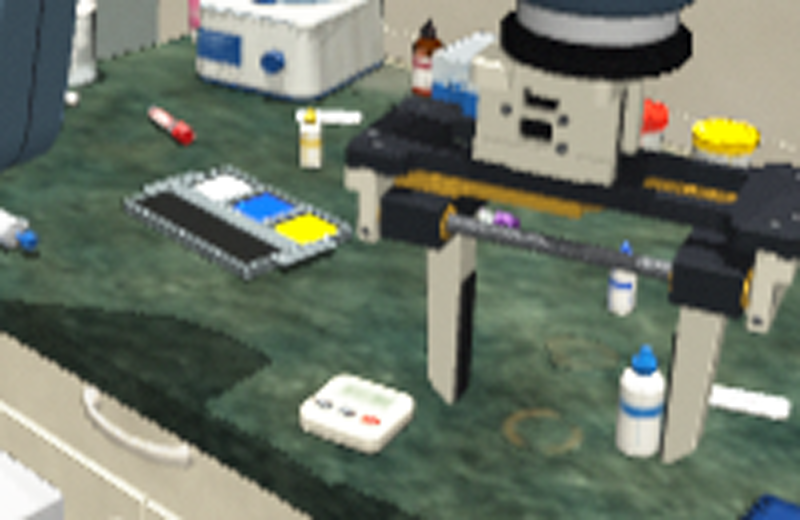

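```bash
python3 - <<'E'
from h import *
im=cv2.imread("pics/top0.png")[...,::-1].copy()
RNG["br"]=[((0,0,140),(180,255,255))]; RNG["bl2"]=[((98,90,60),(130,255,255))]; RNG["blk"]=[((0,0,0),(180,255,75))]; RNG["tube"]=RNG["br"]+[((0,90,80),(8,255,255)),((165,60,80),(180,255,255))]
for nm,col,box,z in[("blue","br",(342,161,362,181),.045),("blue","bl2",(342,161,362,181),.055),("yellow","br",(217,152,237,172),.045),("padW","white",(217,190,235,211),.005),("red","tube",(158,168,195,190),.0085)]:
    for b in blobs(im,col,box): print(nm,np.round(b,1),ray("top",b[1],b[2],z).round(4))
for n in [(460,345),(735,360),(730,428),(455,412)]: print(ray("top",n[0]/5-.4+125,n[1]/5-.4+145,.010).round(4))
h=cv2.cvtColor(im[168:190,158:195],cv2.COLOR_RGB2HSV); print("red ends",ray("top",(200-2)/5+125-.4,153/5+145-.4,.0085).round(4),ray("top",315/5+125-.4,179/5+145-.4,.0085).round(4))
print(proj("scene",(.621,-.2735,.055)))
E
```

```text
blue [ 42.5 352.  170.4   7.7   7.3] [ 0.622  -0.2761  0.045 ]
blue [  6.5 352.3 169.8   3.2   2.7] [ 0.6221 -0.275   0.055 ]
yellow [ 40.7 226.4 161.4   7.    7.7] [0.6578 0.1096 0.045 ]
padW [344.6 225.8 200.5  18.   21. ] [0.5404 0.1162 0.005 ]
red [117.2 177.  178.   25.8  10.3] [0.6146 0.2707 0.0085]
[0.4991 0.1449 0.01  ]
[ 0.4867 -0.0272  0.01  ]
[ 0.4444 -0.0233  0.01  ]
[0.4572 0.1482 0.01  ]
red ends [0.6244 0.3115 0.0085] [0.6063 0.2367 0.0085]
[334.92455451 211.1969156 ]
```

```bash
python3 - <<'E'
from h import *
print(tool((.40,-.385,.20)),tool((.622,-.2755,.14)))
E
```

```text
[ -64.6 -270.3   40.1] [-104.5 -514.5  100.2]
```

>>> servo_tool([
  {"claw": 0.6,"tx": -12,"ty": -52,"tz": 8,"rz": -1},
  {"claw": 0.6,"tx": -24,"ty": -104,"tz": 16,"rz": -2},
  {"claw": 0.6,"tx": -36,"ty": -156,"tz": 24,"rz": -3},
  {"claw": 0.6,"tx": -48,"ty": -208,"tz": 32,"rz": -4},
  {"claw": 0.6,"tx": -60,"ty": -260,"tz": 40,"rz": -5},
], squeeze=12)

```text
schema error: expected keys claw, tx, ty, tz, rx, ry, rz
```

```bash
cat >> h.py <<'E'
def go(p,yaw):
    s=bot.observe(); from scipy.spatial.transform import Rotation as Ro
    R=Ro.from_quat(s["tcp_rot"]); c,sn=np.cos(np.radians(yaw)),np.sin(np.radians(yaw))
    T=Ro.from_matrix(np.array([[c,sn,0],[sn,-c,0],[0,0,-1]])); rv=np.degrees((R.inv()*T).as_rotvec())/10
    print("t",round(s["time"],2),"pos",s["eef_pos"].round(4),"w",s["gripper_width"].round(4),"shift",tool(p),"rot",rv.round(2))
E
python3 -c "
from h import *
go((.622,-.2755,.14),-4.3)"
```

```text
Traceback (most recent call last):
  File "h.py", line 27, in go
    print("t",round(s["time"],2),"pos",s["eef_pos"].round(4),"w",s["gripper_width"].round(4),"shift",tool(p),"rot",rv.round(2))
                                                                 ^^^^^^^^^^^^^^^^^^^^^^^^
AttributeError: 'float' object has no attribute 'round'
```

>>> servo_tool([
  {"claw": 0.6,"tx": -12,"ty": -52,"tz": 8,"rx": 0,"ry": 0,"rz": -1},
  {"claw": 0.6,"tx": -24,"ty": -104,"tz": 16,"rx": 0,"ry": 0,"rz": -2},
  {"claw": 0.6,"tx": -36,"ty": -156,"tz": 24,"rx": 0,"ry": 0,"rz": -3},
  {"claw": 0.6,"tx": -48,"ty": -208,"tz": 32,"rx": 0,"ry": 0,"rz": -4},
  {"claw": 0.6,"tx": -60,"ty": -260,"tz": 40,"rx": 0,"ry": 0,"rz": -5},
], squeeze=12)

```text
time: 0.72
eef_pos: [0.3927, -0.3912, 0.1995]
tcp_rot: [0.98, -0.197, -0.0, -0.001]
wrist_force: [0.9, 0.1, -0.2]
gripper_width: 0.0563
```

```bash
sed -i 's/s\["gripper_width"\].round(4)/round(s["gripper_width"],4)/' h.py
python3 -c "
from h import *
go((.622,-.2755,.14),-4.3)"
```

```text
t 0.72 pos [ 0.3927 -0.3912  0.1995] w 0.0563 shift [ 166.8 -195.2   59.7] rot [-0.01  0.01 -1.84]
```

>>> servo_tool([
  {"claw": 0.6,"tx": 36,"ty": -42,"tz": 13,"rx": 0,"ry": 0,"rz": -0.5},
  {"claw": 0.6,"tx": 72,"ty": -84,"tz": 26,"rx": 0,"ry": 0,"rz": -0.9},
  {"claw": 0.6,"tx": 108,"ty": -126,"tz": 39,"rx": 0,"ry": 0,"rz": -1.4},
  {"claw": 0.6,"tx": 144,"ty": -168,"tz": 52,"rx": 0,"ry": 0,"rz": -1.8},
  {"claw": 0.6,"tx": 166.8,"ty": -195.2,"tz": 59.7,"rx": 0,"ry": 0,"rz": -1.84},
])

```text
time: 1.35
eef_pos: [0.6236, -0.2734, 0.1383]
tcp_rot: [0.999, -0.036, -0.001, -0.002]
wrist_force: [0.3, -0.3, 0.4]
gripper_width: 0.0558
```

```bash
python3 -c "
from h import *
go((.622,-.2755,.035),-4.3)
print(proj('scene',(.622,-.2755,.03)),proj('top',(.622,-.2755,.03)))
a=bot.capture('scene')
cv2.imwrite('pics/x.png',cv2.resize(a[150:270,260:420],None,fx=5,fy=5)[...,::-1])
"
```

```text
t 1.35 pos [ 0.6236 -0.2734  0.1383] w 0.0558 shift [ -1.2   2.5 103.3] rot [-0.02  0.01  0.01]
[334.9188476  218.21472752] [350.88962996 171.21623014]
```

View pics/x.png

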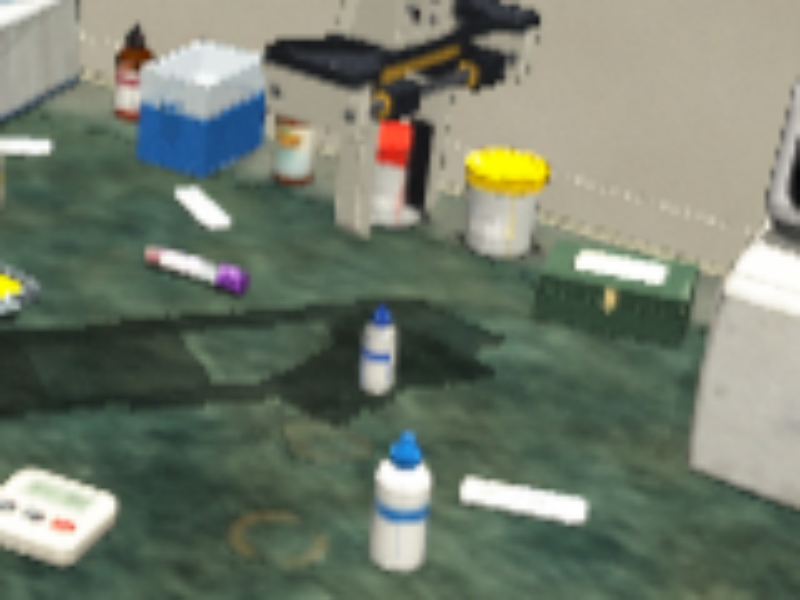

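>>> servo_tool([
  {"claw": 0.6,"tx": -1.2,"ty": 2.5,"tz": 35,"rx": 0,"ry": 0,"rz": 0},
  {"claw": 0.6,"tx": -1.2,"ty": 2.5,"tz": 70,"rx": -0.02,"ry": 0.01,"rz": 0},
  {"claw": 0.6,"tx": -1.2,"ty": 2.5,"tz": 95,"rx": -0.02,"ry": 0.01,"rz": 0},
  {"claw": 0.6,"tx": -1.2,"ty": 2.5,"tz": 103,"rx": -0.02,"ry": 0.01,"rz": 0},
  {"claw": 0.6,"tx": -1.2,"ty": 2.5,"tz": 103,"rx": -0.02,"ry": 0.01,"rz": 0},
])

```text
time: 2.02
eef_pos: [0.6245, -0.273, 0.0339]
tcp_rot: [0.999, -0.036, 0.0, -0.001]
wrist_force: [-0.1, 0.4, -0.2]
gripper_width: 0.0556
```

>>> servo_tool([
  {"claw": 0.1,"tx": 0,"ty": 0,"tz": 0,"rx": 0,"ry": 0,"rz": 0},
  {"claw": 0.1,"tx": 0,"ty": 0,"tz": 0,"rx": 0,"ry": 0,"rz": 0},
  {"claw": 0.1,"tx": 0,"ty": 0,"tz": 0,"rx": 0,"ry": 0,"rz": 0},
  {"claw": 0.1,"tx": 0,"ty": 0,"tz": 0,"rx": 0,"ry": 0,"rz": 0},
  {"claw": 0.1,"tx": 0,"ty": 0,"tz": 0,"rx": 0,"ry": 0,"rz": 0},
])

```text
time: 2.65
eef_pos: [0.6246, -0.2731, 0.0343]
tcp_rot: [0.999, -0.036, 0.0, -0.001]
wrist_force: [-0.6, 0.2, 3.2]
gripper_width: 0.0215
```

```bash
python3 -c "
from h import *
go((.54,.056,.12),-4.3)
a=bot.capture('top'); RNG['br']=[((0,0,140),(180,255,255))]
cv2.imwrite('pics/t1.png',cv2.resize(a[140:240,210:370],None,fx=5,fy=5)[...,::-1])
"
```

```text
t 2.65 pos [ 0.6246 -0.2731  0.0343] w 0.0215 shift [-108.  -322.3  -85.2] rot [-0.01 -0.    0.02]
```

View pics/t1.png

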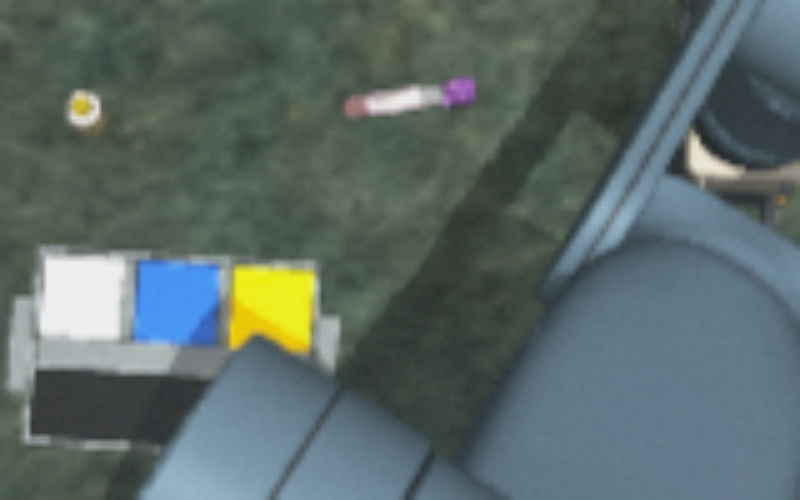

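>>> servo_tool([
  {"claw": 0.1,"tx": 0,"ty": 0,"tz": -30,"rx": 0,"ry": 0,"rz": 0},
  {"claw": 0.1,"tx": -5,"ty": -15,"tz": -70,"rx": 0,"ry": 0,"rz": 0},
  {"claw": 0.1,"tx": -18,"ty": -55,"tz": -85,"rx": 0,"ry": 0,"rz": 0},
  {"claw": 0.1,"tx": -36,"ty": -105,"tz": -85,"rx": 0,"ry": 0,"rz": 0},
  {"claw": 0.1,"tx": -54,"ty": -160,"tz": -85,"rx": 0,"ry": 0,"rz": 0},
])

```text
time: 3.32
eef_pos: [0.5818, -0.1088, 0.1198]
tcp_rot: [0.999, -0.037, 0.001, -0.001]
wrist_force: [-0.0, 0.3, -0.6]
gripper_width: 0.021
```

```bash
python3 -c "
from h import *
go((.54,.056,.075),-4.3)"
```

```text
t 3.33 pos [ 0.5818 -0.1088  0.1198] w 0.021 shift [ -53.8 -161.2   44.9] rot [-0.01 -0.01  0.01]
```

>>> servo_tool([
  {"claw": 0.1,"tx": -18,"ty": -54,"tz": 0,"rx": 0,"ry": 0,"rz": 0},
  {"claw": 0.1,"tx": -36,"ty": -108,"tz": 0,"rx": 0,"ry": 0,"rz": 0},
  {"claw": 0.1,"tx": -50,"ty": -150,"tz": 20,"rx": 0,"ry": 0,"rz": 0},
  {"claw": 0.1,"tx": -54,"ty": -161,"tz": 45,"rx": 0,"ry": 0,"rz": 0},
  {"claw": 0.1,"tx": -54,"ty": -161,"tz": 45,"rx": 0,"ry": 0,"rz": 0},
])

```text
time: 3.95
eef_pos: [0.5378, 0.0571, 0.0734]
tcp_rot: [0.999, -0.036, -0.001, -0.001]
wrist_force: [0.0, 0.6, 0.1]
gripper_width: 0.0211
```

```bash
python3 -c "
from h import *
go((.54,.056,.040),-4.3)
a=bot.capture('scene')
cv2.imwrite('pics/x2.png',cv2.resize(a[130:240,190:320],None,fx=6,fy=5)[...,::-1] if 0 else cv2.resize(a[130:240,190:320],None,fx=5,fy=5,interpolation=cv2.INTER_CUBIC)[...,::-1])
s=bot.observe()['eef_pos']
for dz in(0,-.034,.024): print(((proj('scene',s+[0,0,dz])-[190,130]+.5)*5).round(0))
"
```

```text
t 3.95 pos [0.5378 0.0571 0.0734] w 0.0211 shift [ 2.4  1.  33.4] rot [-0.01  0.02  0.02]
[279. 277.]
[279. 320.]
[279. 246.]
```

View pics/x2.png

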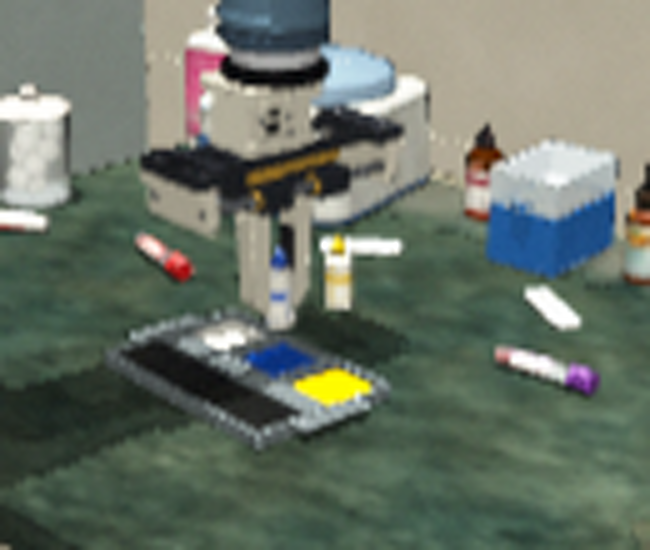

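>>> servo_tool([
  {"claw": 0.1,"tx": 2.2,"ty": -1,"tz": 10,"rx": 0,"ry": 0,"rz": 0},
  {"claw": 0.1,"tx": 2.2,"ty": -1,"tz": 22,"rx": 0,"ry": 0,"rz": 0},
  {"claw": 0.1,"tx": 2.2,"ty": -1,"tz": 30,"rx": 0,"ry": 0,"rz": 0},
  {"claw": 0.1,"tx": 2.2,"ty": -1,"tz": 33.5,"rx": 0,"ry": 0,"rz": 0},
  {"claw": 0.1,"tx": 2.2,"ty": -1,"tz": 33.5,"rx": 0,"ry": 0,"rz": 0},
])

```text
time: 4.62
eef_pos: [0.5414, 0.0569, 0.0408]
tcp_rot: [0.999, -0.036, -0.0, -0.001]
wrist_force: [-0.2, -0.1, -0.8]
gripper_width: 0.0211
```

>>> servo_tool([
  {"claw": 0.5,"tx": 0,"ty": 0,"tz": 0,"rx": 0,"ry": 0,"rz": 0},
  {"claw": 0.5,"tx": 0,"ty": 0,"tz": 0,"rx": 0,"ry": 0,"rz": 0},
  {"claw": 0.5,"tx": 0,"ty": 0,"tz": 0,"rx": 0,"ry": 0,"rz": 0},
  {"claw": 0.5,"tx": 0,"ty": 0,"tz": -15,"rx": 0,"ry": 0,"rz": 0},
  {"claw": 0.5,"tx": 0,"ty": 0,"tz": -60,"rx": 0,"ry": 0,"rz": 0},
])

```text
time: 5.25
eef_pos: [0.5397, 0.0569, 0.1002]
tcp_rot: [0.999, -0.036, -0.003, -0.001]
wrist_force: [0.9, -0.4, -0.4]
gripper_width: 0.0464
```

```bash
python3 -c "
from h import *
go((.657,.110,.11),-4.3)
s=bot.observe();print(s['wrist_force'])"
```

```text
t 5.25 pos [0.5397 0.0569 0.1002] w 0.0464 shift [113.1 -61.5 -10.4] rot [-0.01  0.03  0.02]
[ 0.92828118 -0.41545713 -0.44161016]
```

>>> servo_tool([
  {"claw": 0.6,"tx": 0,"ty": 0,"tz": -25,"rx": 0,"ry": 0,"rz": 0},
  {"claw": 0.6,"tx": 40,"ty": -22,"tz": -25,"rx": 0,"ry": 0,"rz": 0},
  {"claw": 0.6,"tx": 85,"ty": -46,"tz": -25,"rx": 0,"ry": 0,"rz": 0},
  {"claw": 0.6,"tx": 113,"ty": -61.5,"tz": -20,"rx": 0,"ry": 0,"rz": 0},
  {"claw": 0.6,"tx": 113,"ty": -61.5,"tz": -10,"rx": 0,"ry": 0.03,"rz": 0},
])

```text
time: 5.88
eef_pos: [0.659, 0.1109, 0.1105]
tcp_rot: [0.999, -0.036, 0.001, -0.001]
wrist_force: [-0.1, 0.9, -0.2]
gripper_width: 0.0557
```

```bash
python3 -c "
from h import *
go((.657,.110,.035),-4.3)
a=bot.capture('scene');b=bot.capture('top')
a=cv2.resize(a[130:230,190:330],None,fx=5,fy=5,interpolation=cv2.INTER_CUBIC)
cv2.imwrite('pics/x3.png',a[...,::-1])
for dz in(0,.058): print(((proj('scene',[.657,.110,dz])-[190,130]+.5)*5).round(0),((proj('scene',[.540,.056,.005+dz])-[190,130]+.5)*5).round(0))
cv2.imwrite('pics/t3.png',b[...,::-1])
"
```

```text
t 5.88 pos [0.659  0.1109 0.1105] w 0.0557 shift [-2.2  1.2 75.5] rot [-0.01 -0.02  0.02]
[338. 306.] [280. 363.]
[338. 238.] [280. 291.]
```

View pics/x3.png

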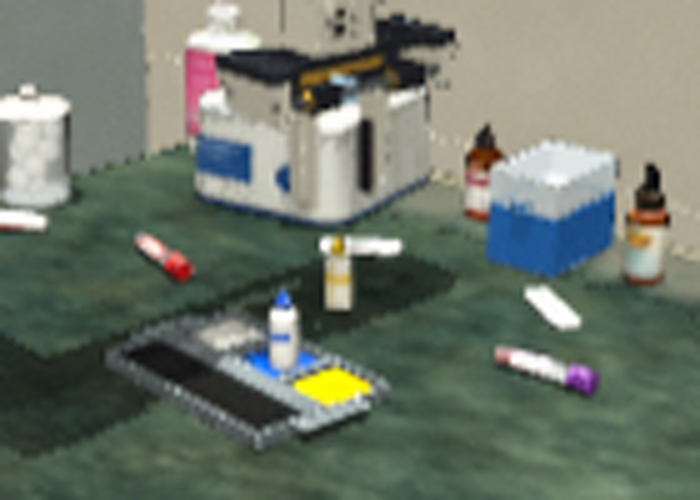

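>>> servo_tool([
  {"claw": 0.6,"tx": -2,"ty": 1,"tz": 25,"rx": 0,"ry": 0,"rz": 0},
  {"claw": 0.6,"tx": -2,"ty": 1,"tz": 50,"rx": 0,"ry": 0,"rz": 0},
  {"claw": 0.6,"tx": -2,"ty": 1,"tz": 70,"rx": 0,"ry": 0,"rz": 0},
  {"claw": 0.6,"tx": -2,"ty": 1,"tz": 75.5,"rx": 0,"ry": 0,"rz": 0},
  {"claw": 0.6,"tx": -2,"ty": 1,"tz": 75.5,"rx": 0,"ry": 0,"rz": 0},
])

```text
time: 6.6
eef_pos: [0.6524, 0.1089, 0.0334]
tcp_rot: [0.999, -0.036, -0.002, -0.001]
wrist_force: [-0.7, -0.5, 0.0]
gripper_width: 0.0558
```

>>> servo_tool([
  {"claw": 0.1,"tx": 0,"ty": 0,"tz": 0,"rx": 0,"ry": 0,"rz": 0},
  {"claw": 0.1,"tx": 0,"ty": 0,"tz": 0,"rx": 0,"ry": 0,"rz": 0},
  {"claw": 0.1,"tx": 0,"ty": 0,"tz": 0,"rx": 0,"ry": 0,"rz": 0},
  {"claw": 0.1,"tx": 0,"ty": 0,"tz": 0,"rx": 0,"ry": 0,"rz": 0},
  {"claw": 0.1,"tx": 0,"ty": 0,"tz": 0,"rx": 0,"ry": 0,"rz": 0},
])

```text
time: 7.22
eef_pos: [0.6528, 0.1089, 0.0339]
tcp_rot: [0.999, -0.036, -0.002, -0.001]
wrist_force: [0.6, -0.4, 2.7]
gripper_width: 0.0212
```

>>> servo_tool([
  {"claw": 0.1,"tx": 0,"ty": 0,"tz": -20,"rx": 0,"ry": 0,"rz": 0},
  {"claw": 0.1,"tx": 0,"ty": 0,"tz": -60,"rx": 0,"ry": 0,"rz": 0},
  {"claw": 0.1,"tx": 0,"ty": 20,"tz": -90,"rx": 0,"ry": 0,"rz": 0},
  {"claw": 0.1,"tx": -15,"ty": 70,"tz": -90,"rx": 0,"ry": 0,"rz": 0},
  {"claw": 0.1,"tx": -50,"ty": 105,"tz": -90,"rx": 0,"ry": 0,"rz": 0},
])

```text
time: 7.85
eef_pos: [0.596, 0.0059, 0.1242]
tcp_rot: [0.999, -0.036, -0.001, -0.0]
wrist_force: [0.9, -1.1, -0.3]
gripper_width: 0.0214
```

```bash
python3 -c "
from h import *
go((.5355,-.004,.075),-4.3)
"
```

```text
t 7.85 pos [0.596  0.0059 0.1242] w 0.0214 shift [-59.5  14.2  49.3] rot [-0.    0.01  0.02]
```

>>> servo_tool([
  {"claw": 0.1,"tx": -30,"ty": 14,"tz": 0,"rx": 0,"ry": 0,"rz": 0},
  {"claw": 0.1,"tx": -59,"ty": 14.2,"tz": 10,"rx": 0,"ry": 0,"rz": 0},
  {"claw": 0.1,"tx": -59,"ty": 14.2,"tz": 35,"rx": 0,"ry": 0,"rz": 0},
  {"claw": 0.1,"tx": -59,"ty": 14.2,"tz": 49,"rx": 0,"ry": 0,"rz": 0},
  {"claw": 0.1,"tx": -59,"ty": 14.2,"tz": 49,"rx": 0,"ry": 0,"rz": 0},
])

```text
time: 8.48
eef_pos: [0.5354, -0.0038, 0.0741]
tcp_rot: [0.999, -0.036, -0.002, -0.0]
wrist_force: [0.5, -0.3, -0.3]
gripper_width: 0.0216
```

```bash
python3 -c "
from h import *
go((.5355,-.0045,.040),-4.3)
"
```

```text
t 8.47 pos [ 0.5354 -0.0038  0.0741] w 0.0216 shift [ 0.3  0.7 34.1] rot [-0.    0.02  0.02]
```

>>> servo_tool([
  {"claw": 0.1,"tx": 0.3,"ty": 0.7,"tz": 10,"rx": 0,"ry": 0,"rz": 0},
  {"claw": 0.1,"tx": 0.3,"ty": 0.7,"tz": 22,"rx": 0,"ry": 0,"rz": 0},
  {"claw": 0.1,"tx": 0.3,"ty": 0.7,"tz": 30,"rx": 0,"ry": 0,"rz": 0},
  {"claw": 0.1,"tx": 0.3,"ty": 0.7,"tz": 34.5,"rx": 0,"ry": 0,"rz": 0},
  {"claw": 0.1,"tx": 0.3,"ty": 0.7,"tz": 34.5,"rx": 0,"ry": 0,"rz": 0},
])

```text
time: 9.1
eef_pos: [0.5355, -0.0045, 0.0394]
tcp_rot: [0.999, -0.036, -0.002, -0.0]
wrist_force: [-0.0, -0.3, 0.1]
gripper_width: 0.0216
```

>>> servo_tool([
  {"claw": 0.5,"tx": 0,"ty": 0,"tz": 0,"rx": 0,"ry": 0,"rz": 0},
  {"claw": 0.5,"tx": 0,"ty": 0,"tz": 0,"rx": 0,"ry": 0,"rz": 0},
  {"claw": 0.5,"tx": 0,"ty": 0,"tz": 0,"rx": 0,"ry": 0,"rz": 0},
  {"claw": 0.5,"tx": 0,"ty": 0,"tz": -15,"rx": 0,"ry": 0,"rz": 0},
  {"claw": 0.5,"tx": 0,"ty": 0,"tz": -60,"rx": 0,"ry": 0,"rz": 0},
])

```text
time: 9.72
eef_pos: [0.5341, -0.0043, 0.0989]
tcp_rot: [0.999, -0.036, -0.005, -0.001]
wrist_force: [-0.5, 0.1, 0.2]
gripper_width: 0.0464
```

>>> servo_tool([
  {"claw": 0.6,"tx": 0,"ty": 0,"tz": -40,"rx": 0,"ry": 0,"rz": 0},
  {"claw": 0.6,"tx": -10,"ty": -50,"tz": -50,"rx": 0,"ry": 0,"rz": 0},
  {"claw": 0.6,"tx": -25,"ty": -105,"tz": -50,"rx": 0,"ry": 0,"rz": 0},
  {"claw": 0.6,"tx": -40,"ty": -160,"tz": -50,"rx": 0,"ry": 0,"rz": 0},
  {"claw": 0.6,"tx": -60,"ty": -215,"tz": -50,"rx": 0,"ry": 0,"rz": 0},
])

```text
time: 10.35
eef_pos: [0.4903, 0.2161, 0.1513]
tcp_rot: [0.999, -0.036, -0.003, -0.001]
wrist_force: [0.4, 0.4, -1.0]
gripper_width: 0.0554
```

```bash
python3 -c "
from h import *
go((.456,.3755,.115),-4.3)
b=bot.capture('top');cv2.imwrite('pics/t4.png',cv2.resize(b[140:250,120:300],None,fx=4,fy=4,interpolation=cv2.INTER_CUBIC)[...,::-1])
b=bot.capture('scene');cv2.imwrite('pics/x4.png',cv2.resize(b[130:230,160:330],None,fx=4,fy=4,interpolation=cv2.INTER_CUBIC)[...,::-1])
a=cv2.vconcat([cv2.copyMakeBorder(cv2.imread('pics/'+f),0,0,0,720-cv2.imread('pics/'+f).shape[1],0)[:400 if f[0]=='x' else 300] for f in ('t4.png','x4.png')][:1]+[cv2.copyMakeBorder(cv2.imread('pics/x4.png'),0,0,0,40,0)[:300]]); print(a.shape); cv2.imwrite('pics/c4.png',a)
"
```

```text
t 10.35 pos [0.4903 0.2161 0.1513] w 0.0554 shift [ -45.6 -156.4   36.9] rot [-0.01  0.04  0.01]
(600, 720, 3)
```

View pics/c4.png

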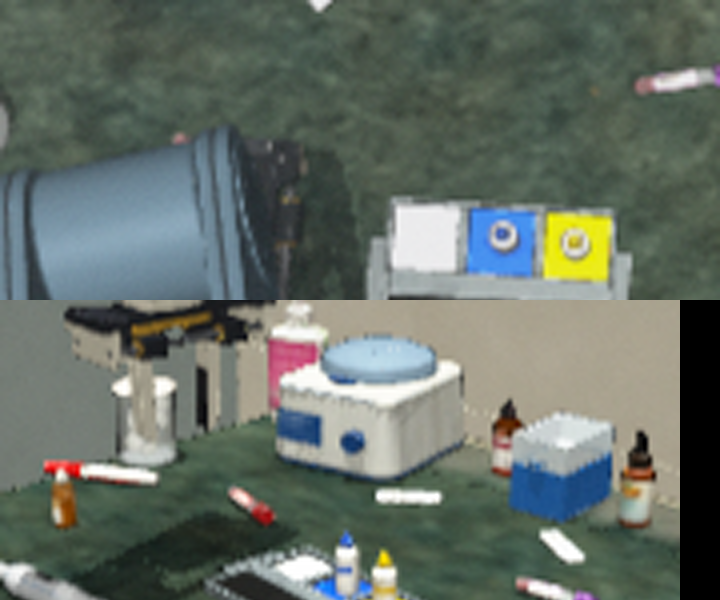

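>>> servo_tool([
  {"claw": 0.6,"tx": -13,"ty": -45,"tz": 5,"rx": 0,"ry": 0,"rz": 0},
  {"claw": 0.6,"tx": -26,"ty": -90,"tz": 10,"rx": 0,"ry": 0,"rz": 0},
  {"claw": 0.6,"tx": -39,"ty": -135,"tz": 20,"rx": 0,"ry": 0,"rz": 0},
  {"claw": 0.6,"tx": -45.6,"ty": -156.4,"tz": 30,"rx": 0,"ry": 0.04,"rz": 0},
  {"claw": 0.6,"tx": -45.6,"ty": -156.4,"tz": 36,"rx": 0,"ry": 0.04,"rz": 0},
])

```text
time: 11.08
eef_pos: [0.4525, 0.3794, 0.1163]
tcp_rot: [0.999, -0.032, -0.001, -0.002]
wrist_force: [0.8, -0.3, -0.3]
gripper_width: 0.0557
```

```bash
python3 -c "
from h import *
im=bot.capture('scene')
for c in('amber','white'):
  for b in blobs(im,c,(165,165,188,190)): print(c,np.round(b,1))
for z in (.06,.025,0): print(proj('scene',(.456,.3755,z)).round(1))
print(ray('scene',175.8,180,.025))
go((.456,.3755,.036),-4.3)
"
```

```text
amber [ 55.9 176.  180.8   6.5  11.8]
white [ 23.  183.9 172.1   7.7   3.8]
[175.4 172.4]
[176.1 180.4]
[176.6 186.1]
[0.45790502 0.38032995 0.025     ]
t 11.12 pos [0.4525 0.3781 0.1154] w 0.0558 shift [ 3.8  2.6 79.4] rot [-0.01  0.01  0.06]
```

>>> servo_tool([
  {"claw": 0.6,"tx": 3.8,"ty": 2.5,"tz": 20,"rx": 0,"ry": 0,"rz": 0.05},
  {"claw": 0.6,"tx": 3.8,"ty": 2.5,"tz": 45,"rx": 0,"ry": 0,"rz": 0.05},
  {"claw": 0.6,"tx": 3.8,"ty": 2.5,"tz": 70,"rx": 0,"ry": 0,"rz": 0.05},
  {"claw": 0.6,"tx": 3.8,"ty": 2.5,"tz": 79,"rx": 0,"ry": 0,"rz": 0.05},
  {"claw": 0.6,"tx": 3.8,"ty": 2.5,"tz": 79,"rx": 0,"ry": 0,"rz": 0.05},
])

```text
time: 11.75
eef_pos: [0.4564, 0.3747, 0.0365]
tcp_rot: [0.999, -0.038, -0.001, -0.001]
wrist_force: [-0.0, -0.6, -0.1]
gripper_width: 0.0557
```

>>> servo_tool([
  {"claw": 0.1,"tx": 0,"ty": 0,"tz": 0,"rx": 0,"ry": 0,"rz": 0},
  {"claw": 0.1,"tx": 0,"ty": 0,"tz": 0,"rx": 0,"ry": 0,"rz": 0},
  {"claw": 0.1,"tx": 0,"ty": 0,"tz": 0,"rx": 0,"ry": 0,"rz": 0},
  {"claw": 0.1,"tx": 0,"ty": 0,"tz": 0,"rx": 0,"ry": 0,"rz": 0},
  {"claw": 0.1,"tx": 0,"ty": 0,"tz": 0,"rx": 0,"ry": 0,"rz": 0},
])

```text
time: 12.38
eef_pos: [0.4565, 0.3749, 0.0369]
tcp_rot: [0.999, -0.038, -0.001, -0.001]
wrist_force: [-0.6, -0.3, 3.1]
gripper_width: 0.0232
```

>>> servo_tool([
  {"claw": 0.1,"tx": 0,"ty": 0,"tz": -20,"rx": 0,"ry": 0,"rz": 0},
  {"claw": 0.1,"tx": 0,"ty": 0,"tz": -60,"rx": 0,"ry": 0,"rz": 0},
  {"claw": 0.1,"tx": 15,"ty": 45,"tz": -80,"rx": 0,"ry": 0,"rz": 0},
  {"claw": 0.1,"tx": 35,"ty": 95,"tz": -80,"rx": 0,"ry": 0,"rz": 0},
  {"claw": 0.1,"tx": 55,"ty": 145,"tz": -80,"rx": 0,"ry": 0,"rz": 0},
])

```text
time: 13.0
eef_pos: [0.501, 0.2248, 0.1168]
tcp_rot: [0.999, -0.037, -0.001, -0.001]
wrist_force: [0.4, 0.7, -0.5]
gripper_width: 0.0233
```

```bash
python3 -c "
from h import *
go((.5445,.116,.085),-4.3)
"
```

```text
t 13.0 pos [0.501  0.2248 0.1168] w 0.0233 shift [ 51.5 105.4  31.5] rot [-0.01  0.01  0.01]
```

>>> servo_tool([
  {"claw": 0.1,"tx": 26,"ty": 53,"tz": 0,"rx": 0,"ry": 0,"rz": 0},
  {"claw": 0.1,"tx": 51.5,"ty": 106,"tz": 5,"rx": 0,"ry": 0,"rz": 0},
  {"claw": 0.1,"tx": 51.5,"ty": 106,"tz": 20,"rx": 0,"ry": 0,"rz": 0},
  {"claw": 0.1,"tx": 51.5,"ty": 106,"tz": 31.5,"rx": 0,"ry": 0,"rz": 0},
  {"claw": 0.1,"tx": 51.5,"ty": 106,"tz": 31.5,"rx": 0,"ry": 0,"rz": 0},
])

```text
time: 13.62
eef_pos: [0.5427, 0.1168, 0.0835]
tcp_rot: [0.999, -0.036, -0.003, -0.001]
wrist_force: [0.3, -0.5, -0.5]
gripper_width: 0.0232
```

```bash
python3 -c "
from h import *
go((.5445,.115,.0425),-4.3)
"
```

```text
t 13.62 pos [0.5427 0.1168 0.0835] w 0.0232 shift [ 2.1  1.8 41. ] rot [-0.01  0.03  0.02]
```

>>> servo_tool([
  {"claw": 0.1,"tx": 2,"ty": 1.8,"tz": 12,"rx": 0,"ry": 0.03,"rz": 0},
  {"claw": 0.1,"tx": 2,"ty": 1.8,"tz": 27,"rx": 0,"ry": 0.03,"rz": 0},
  {"claw": 0.1,"tx": 2,"ty": 1.8,"tz": 36,"rx": 0,"ry": 0.03,"rz": 0},
  {"claw": 0.1,"tx": 2,"ty": 1.8,"tz": 41,"rx": 0,"ry": 0.03,"rz": 0},
  {"claw": 0.1,"tx": 2,"ty": 1.8,"tz": 41,"rx": 0,"ry": 0.03,"rz": 0},
])

```text
time: 14.25
eef_pos: [0.5444, 0.115, 0.0423]
tcp_rot: [0.999, -0.036, 0.0, -0.001]
wrist_force: [-0.3, -1.0, -0.4]
gripper_width: 0.0233
```

>>> servo_tool([
  {"claw": 0.5,"tx": 0,"ty": 0,"tz": 0,"rx": 0,"ry": 0,"rz": 0},
  {"claw": 0.5,"tx": 0,"ty": 0,"tz": 0,"rx": 0,"ry": 0,"rz": 0},
  {"claw": 0.5,"tx": 0,"ty": 0,"tz": 0,"rx": 0,"ry": 0,"rz": 0},
  {"claw": 0.5,"tx": 0,"ty": 0,"tz": -15,"rx": 0,"ry": 0,"rz": 0},
  {"claw": 0.5,"tx": 0,"ty": 0,"tz": -60,"rx": 0,"ry": 0,"rz": 0},
])

```text
time: 14.88
eef_pos: [0.5428, 0.1147, 0.1017]
tcp_rot: [0.999, -0.036, -0.002, -0.001]
wrist_force: [0.9, 0.4, -0.0]
gripper_width: 0.0464
```

>>> servo_tool([
  {"claw": 0.5,"tx": 0,"ty": 0,"tz": -40,"rx": 0,"ry": 0,"rz": 0},
  {"claw": 0.5,"tx": 10,"ty": -50,"tz": -40,"rx": 0,"ry": 0,"rz": 0.3},
  {"claw": 0.5,"tx": 30,"ty": -100,"tz": -30,"rx": 0,"ry": 0,"rz": 0.6},
  {"claw": 0.5,"tx": 50,"ty": -140,"tz": -20,"rx": 0,"ry": 0,"rz": 0.9},
  {"claw": 0.5,"tx": 58,"ty": -155,"tz": -20,"rx": 0,"ry": 0,"rz": 0.9},
])

```text
time: 15.5
eef_pos: [0.6122, 0.2674, 0.1218]
tcp_rot: [0.994, -0.114, -0.003, -0.001]
wrist_force: [0.1, -0.3, 0.1]
gripper_width: 0.0466
```

```bash
python3 -c "
from h import *
go((.6153,.274,.0275),-13.6)
b=bot.capture('top');cv2.imwrite('pics/t5.png',cv2.resize(b[140:250,130:290],None,fx=4,fy=4,interpolation=cv2.INTER_CUBIC)[:350,...,::-1])
b=bot.capture('scene');cv2.imwrite('pics/x5.png',cv2.resize(b[150:220,180:290],None,fx=6,fy=6,interpolation=cv2.INTER_CUBIC)[...,::-1])
print([((proj('scene',p)-[180,150]+.5)*6).round() for p in [(.625,.315,.0085),(.6153,.274,.0085),(.605,.233,.0085)]])
"
```

```text
t 15.5 pos [0.6122 0.2674 0.1218] w 0.0466 shift [ 2.  -6.9 94.4] rot [-0.01  0.03  0.05]
[array([229., 168.]), array([256., 187.]), array([284., 206.])]
```

View pics/x5.png

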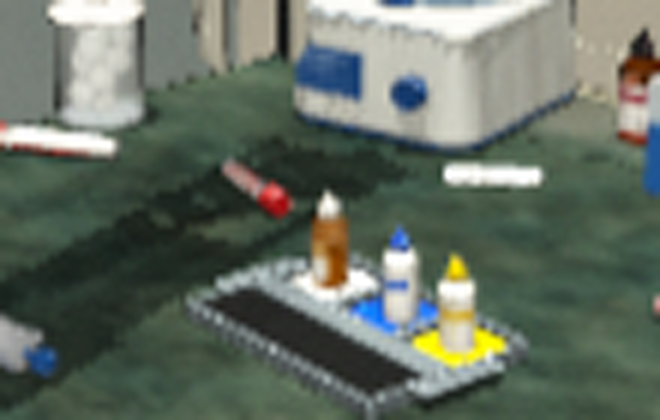

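View pics/t5.png

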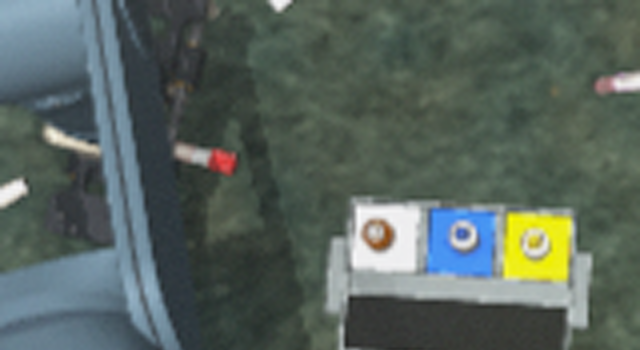

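>>> servo_tool([
  {"claw": 0.5,"tx": 2,"ty": -7,"tz": 30,"rx": 0,"ry": 0.03,"rz": 0.05},
  {"claw": 0.5,"tx": 2,"ty": -7,"tz": 60,"rx": 0,"ry": 0.03,"rz": 0.05},
  {"claw": 0.5,"tx": 2,"ty": -7,"tz": 85,"rx": 0,"ry": 0.03,"rz": 0.05},
  {"claw": 0.5,"tx": 2,"ty": -7,"tz": 94,"rx": 0,"ry": 0.03,"rz": 0.05},
  {"claw": 0.5,"tx": 2,"ty": -7,"tz": 94.4,"rx": 0,"ry": 0.03,"rz": 0.05},
])

```text
time: 16.23
eef_pos: [0.6156, 0.2729, 0.0283]
tcp_rot: [0.993, -0.118, 0.0, -0.001]
wrist_force: [-0.8, 0.5, 0.9]
gripper_width: 0.0463
```

>>> servo_tool([
  {"claw": 0.05,"tx": 0,"ty": 0,"tz": 0,"rx": 0,"ry": 0,"rz": 0},
  {"claw": 0.05,"tx": 0,"ty": 0,"tz": 0,"rx": 0,"ry": 0,"rz": 0},
  {"claw": 0.05,"tx": 0,"ty": 0,"tz": 0,"rx": 0,"ry": 0,"rz": 0},
  {"claw": 0.05,"tx": 0,"ty": 0,"tz": 0,"rx": 0,"ry": 0,"rz": 0},
  {"claw": 0.05,"tx": 0,"ty": 0,"tz": 0,"rx": 0,"ry": 0,"rz": 0},
])

```text
time: 16.85
eef_pos: [0.6158, 0.273, 0.0287]
tcp_rot: [0.993, -0.118, 0.001, -0.001]
wrist_force: [-1.2, 0.6, 1.9]
gripper_width: 0.0136
```

```bash
python3 -c "
from h import *
go((.6153,.274,.0275),-13.6)
im=cv2.imread('pics/t5.png')
for nm,p,h in(('W',(.5445,.116),.062),('B',(.540,.056),.058),('Y',(.5355,-.004),.058)):
  print(nm,*[((proj('top',(*p,.005+z))-[130,140]+.5)*4).round(1) for z in (0,h*.7,h)])
"
```

```text
t 16.85 pos [0.6158 0.273  0.0287] w 0.0136 shift [-0.7 -0.8  1.2] rot [-0.01 -0.01  0.  ]
W [385.4 238.8] [380.  232.6] [377.6 229.8]
B [461.4 243.1] [458.7 237.4] [457.5 234.9]
Y [537.6 247.4] [537.2 241.9] [537.1 239.4]
```

>>> servo_tool([
  {"claw": 0.05,"tx": 0,"ty": 0,"tz": -15,"rx": 0,"ry": 0,"rz": 0},
  {"claw": 0.05,"tx": 0,"ty": 0,"tz": -40,"rx": 0,"ry": 0,"rz": 0},
  {"claw": 0.05,"tx": 0,"ty": 0,"tz": -75,"rx": 0,"ry": 0,"rz": -0.2},
  {"claw": 0.05,"tx": 0,"ty": 0,"tz": -105,"rx": 0,"ry": 0,"rz": -0.5},
  {"claw": 0.05,"tx": 0,"ty": 0,"tz": -120,"rx": 0,"ry": 0,"rz": -0.9},
])

```text
time: 17.48
eef_pos: [0.6166, 0.2731, 0.1521]
tcp_rot: [0.999, -0.039, 0.003, -0.002]
wrist_force: [-0.5, 0.1, 0.5]
gripper_width: 0.0136
```

```bash
python3 -c "
from h import *
go((.472,.060,.14),-4.3)
"
```

```text
t 17.48 pos [0.6166 0.2731 0.1521] w 0.0136 shift [-127.8  223.7   10.7] rot [-0.02 -0.03 -0.01]
```

>>> servo_tool([
  {"claw": 0.05,"tx": -30,"ty": 40,"tz": 0,"rx": 0,"ry": 0,"rz": 0},
  {"claw": 0.05,"tx": -60,"ty": 85,"tz": 0,"rx": 0,"ry": 0,"rz": 0},
  {"claw": 0.05,"tx": -90,"ty": 135,"tz": 0,"rx": 0,"ry": 0,"rz": 0},
  {"claw": 0.05,"tx": -115,"ty": 185,"tz": 0,"rx": 0,"ry": 0,"rz": 0},
  {"claw": 0.05,"tx": -128,"ty": 223.7,"tz": 10,"rx": 0,"ry": 0,"rz": 0},
])

```text
time: 18.1
eef_pos: [0.471, 0.0586, 0.1422]
tcp_rot: [0.999, -0.039, 0.004, -0.001]
wrist_force: [1.2, 0.3, -0.7]
gripper_width: 0.0132
```

>>> servo_tool([
  {"claw": 0.05,"tx": 0,"ty": 0,"tz": 20,"rx": 0,"ry": 0,"rz": 0},
  {"claw": 0.05,"tx": 0,"ty": 0,"tz": 40,"rx": 0,"ry": 0,"rz": 0},
  {"claw": 0.05,"tx": 0,"ty": 0,"tz": 60,"rx": 0,"ry": 0,"rz": 0},
  {"claw": 0.05,"tx": 0,"ty": 0,"tz": 70,"rx": 0,"ry": 0,"rz": 0},
  {"claw": 0.05,"tx": 0,"ty": 0,"tz": 70,"rx": 0,"ry": 0,"rz": 0},
])

```text
time: 18.73
eef_pos: [0.4714, 0.0588, 0.0722]
tcp_rot: [0.999, -0.039, 0.004, -0.001]
wrist_force: [-0.2, 0.8, -0.1]
gripper_width: 0.0136
```

```bash
python3 -c "
from h import *
go((.472,.060,.0368),-4.3)
b=bot.capture('scene');cv2.imwrite('pics/x6.png',cv2.resize(b[140:230,190:290],None,fx=6,fy=6,interpolation=cv2.INTER_CUBIC)[...,::-1])
s=bot.observe()['eef_pos']
ax=np.array([-.075,-.997,0]) 
print([((proj('scene',s+[0,0,-.02]+ax*k)-[190,140]+.5)*6).round() for k in(-.0425,0,.0425)])
"
```

```text
t 18.73 pos [0.4714 0.0588 0.0722] w 0.0136 shift [ 0.2 -1.1 35.4] rot [-0.02 -0.04 -0.01]
[array([206., 314.]), array([249., 336.]), array([295., 358.])]
```

View pics/x6.png

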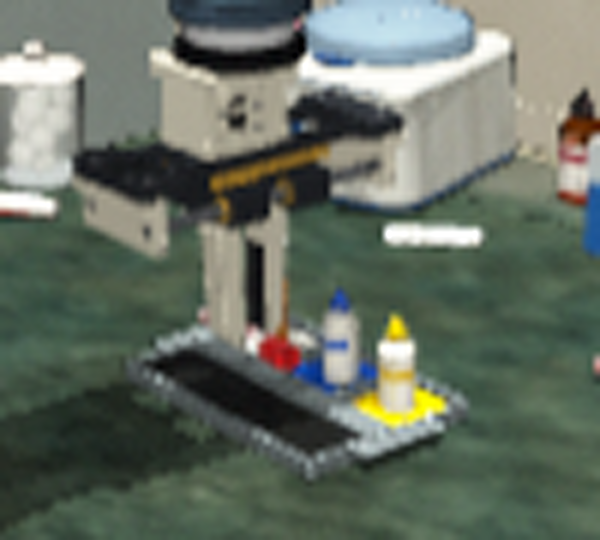

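>>> servo_tool([
  {"claw": 0.05,"tx": 0.2,"ty": -1,"tz": 12,"rx": 0,"ry": -0.04,"rz": 0},
  {"claw": 0.05,"tx": 0.2,"ty": -1,"tz": 24,"rx": 0,"ry": -0.04,"rz": 0},
  {"claw": 0.05,"tx": 0.2,"ty": -1,"tz": 31,"rx": 0,"ry": -0.04,"rz": 0},
  {"claw": 0.05,"tx": 0.2,"ty": -1,"tz": 35,"rx": 0,"ry": -0.04,"rz": 0},
  {"claw": 0.05,"tx": 0.2,"ty": -1,"tz": 35,"rx": 0,"ry": -0.04,"rz": 0},
])

```text
time: 19.4
eef_pos: [0.4723, 0.0599, 0.0373]
tcp_rot: [0.999, -0.039, 0.0, -0.001]
wrist_force: [0.1, -0.3, 0.3]
gripper_width: 0.0132
```

>>> servo_tool([
  {"claw": 0.3,"tx": 0,"ty": 0,"tz": 0,"rx": 0,"ry": 0,"rz": 0},
  {"claw": 0.3,"tx": 0,"ty": 0,"tz": 0,"rx": 0,"ry": 0,"rz": 0},
  {"claw": 0.3,"tx": 0,"ty": 0,"tz": 0,"rx": 0,"ry": 0,"rz": 0},
  {"claw": 0.3,"tx": 0,"ty": 0,"tz": -15,"rx": 0,"ry": 0,"rz": 0},
  {"claw": 0.3,"tx": 0,"ty": 0,"tz": -60,"rx": 0,"ry": 0,"rz": 0},
])

```text
time: 20.02
eef_pos: [0.4704, 0.0598, 0.0962]
tcp_rot: [0.999, -0.039, -0.002, -0.002]
wrist_force: [0.8, 0.6, -0.4]
gripper_width: 0.0279
```

>>> servo_tool([
  {"claw": 0.5,"tx": 0,"ty": 0,"tz": -40,"rx": 0,"ry": 0,"rz": 0},
  {"claw": 0.5,"tx": 0,"ty": -50,"tz": -70,"rx": 0,"ry": 0,"rz": 0},
  {"claw": 0.5,"tx": 0,"ty": -105,"tz": -80,"rx": 0,"ry": 0,"rz": 0},
  {"claw": 0.5,"tx": 0,"ty": -160,"tz": -80,"rx": 0,"ry": 0,"rz": 0},
  {"claw": 0.5,"tx": 0,"ty": -220,"tz": -80,"rx": 0,"ry": 0,"rz": 0},
])

```text
time: 20.65
eef_pos: [0.4879, 0.2804, 0.1775]
tcp_rot: [0.999, -0.039, -0.002, -0.002]
wrist_force: [0.7, 0.2, 0.1]
gripper_width: 0.0462
```

```bash
python3 -c "
from h import *
b=bot.capture('top');cv2.imwrite('pics/t7r.png',b[...,::-1]);cv2.imwrite('pics/t7.png',cv2.resize(b[184:236,205:285],None,fx=10,fy=10,interpolation=cv2.INTER_CUBIC)[...,::-1])
c=bot.capture('scene');cv2.imwrite('pics/x7.png',c[...,::-1])
f=lambda p:((proj('top',p)-[205,184]+.5)*10).round()
for nm,p,h in(('W',(.5445,.116),.062),('B',(.540,.056),.058),('Y',(.5355,-.004),.058)):
  print(nm,*[f((*p,.005+z)) for z in (0,h*.7,h)])
print('bed mid at tube z',f((.472,.061,.0165)))
"
```

```text
W [213. 157.] [200. 142.] [194. 135.]
B [404. 168.] [397. 154.] [394. 147.]
Y [594. 179.] [593. 165.] [593. 159.]
bed mid at tube z [388. 382.]
```

View pics/t7.png

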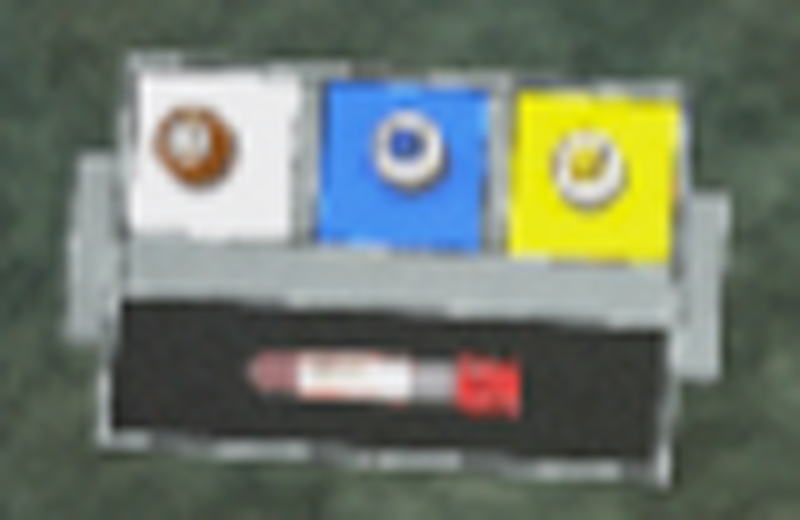

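```bash
python3 -c "
from h import *
for f in('pics/top0.png','pics/t7r.png'):
  im=cv2.imread(f)[...,::-1].copy()
  for c,b in(('blue',(383,210,407,234)),('purple',(275,150,310,170))): print(f,c,[np.round(x,1) for x in blobs(im,c,b)])
bot.finish_job(); print(bot.observe()['gripper_width'])
"
```

```text
pics/top0.png blue [array([ 14.7, 395.8, 221.6,   4.5,   3.8])]
pics/top0.png purple [array([ 31.1, 301.4, 157.9,   6.2,   6. ])]
pics/t7r.png blue [array([ 14.8, 395.8, 221.6,   4.7,   4. ])]
pics/t7r.png purple [array([ 31.2, 301.4, 158. ,   6.2,   6. ])]
the job is handed in; nothing more can be done
the job is handed in; nothing more can be done
```

I set out the tray and handed the job in after about 21 s of robot time. The blue, yellow and white bottles stand upright in the pockets matching their caps, in that order, and the red tube lies along the black bed.

My last check was a close top-camera picture, compared with where each item should appear:

| Item | Offset from the middle |
|---|---|
| Yellow and white bottles | about 1.5 mm |
| Small blue bottle | about 3.5 mm, towards the yellow pocket |
| Red tube | about 2 mm, and parallel to the bed to within 1° |

- **Blue bottle:** it is well clear of the pocket walls, so I left it rather than disturb the placing order by gripping it again.
- **Larger blue-capped bottle and purple tube:** their caps appear at the same pixels as at the start, to within 0.1 px.
- **Gripper:** it is open and clear of everything, at 0.18 m height. The wrist force I read stayed at about 3 N or less.

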